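Draw the sprung length gauge out to its rider and hold it

TASK

Free the sprung length gauge by turning the winged brass clamp knob on top of it a quarter turn counter-clockwise, until its wing lies in line with the rod. Then take the rod by its upright dark wooden grip, pull it out against its spring until the pointer stands exactly at the thin fin of the brass rider on the rail, and finish while still holding it steady there, knob left free. Do not push about the tin, the pliers or the brass cap lying beside the gauge.

Things in the scene. Friction and masses are not known exactly. Their poses are not given: they have to be found in the camera images.
- gauge: Length gauge fixed to the bench: wooden base plate 300 x 92 x 14 mm with a dark steel clamp housing (44 x 44 mm, top at 62 mm), a steel tube and, along one side, a low aluminium rail. Origin on the bench surface straight below the knob's axis; own z up; the rod pulls out along the gauge's own -x (level). The plate spans own x -190 to +110 mm and own y -56 to +36 mm; the rail lies at own y = -40 mm, its top at 22 mm. The rod's axis is at own y = 0, 48 mm above the bench.
- knob (a joint): Angle of the clamp knob, growing counter-clockwise seen from above, 0 to 1.6 rad. 0: wing across the rod (along the gauge's own y), locked; it starts at 0 to 0.25, where an inner key stops the rod firmly after 3 mm of play. At 1.57 the wing is in line with the rod. Free above 1.2; part turned, the rod drags hard on the key. It stays where left (friction 0.06 N m).
- knob_grip (a point): Centre of the knob's brass wing, 90 mm above the bench: a flat bar 36 mm long, 10 mm thick and 24 mm high (78 to 102 mm above the bench). The point turns with the knob: its own y is along the wing.
- rod (a joint): How far the rod is pulled out, 0 (home) to 0.12 m (end stop). The inner spring pulls it home with 4.5 N at 0 (so it starts fully home) and 50 N more per metre of pull (7 to 9 N where the rider can stand); let go, it slides home.
- handle_grip (a point): Gripping point on the upright dark wooden grip at the rod's outer end, 92 mm above the bench: the grip is 14 mm thick across the rod (own y), 18 mm along it (own x), its top at 108 mm; it stands clear above 61 mm. With the rod home it is 88 mm from the knob's axis. Axes are those of the gauge.
- pointer_tip (a point): Tip of the brass pointer on the rod, 37 mm above the bench and over the rail; it moves with the rod and always keeps its offset from the grip: 30 mm nearer the knob, 40 mm towards the rail. With the rod home it is at the gauge's own x = -58 mm.
- rider_tip (a point): Top middle of the thin fin (2.5 mm along the rod, 12 mm across it) on the brass rider, a block 16 x 20 x 14 mm fastened on the rail; 35 mm above the bench, so the pointer passes 2 mm over it. The axes are those of the gauge. It stands 50 to 90 mm of pull away from the pointer's home position and cannot be moved.
- tin_center (a point): Centre of the round amber tin, 51 mm across, 19 mm high, on the rail side of the gauge.
- pliers_center (a point): Centre of the flat pliers, 130 x 42 x 10 mm, lying along the gauge on the side away from the rail.
- cap_center (a point): Centre of the round brass cap, 38 mm across, 9 mm high, on the rail side of the gauge.

How it is judged:
By the outcome, as a careful person would: the job done as asked, in the order asked, and still so for the second after the job is handed in, while the arm keeps its last pose, push and grip.
It also fails if it takes over 48 s, if anything falls off the work surface, if the arm or the gripper's body presses on something with over 40 N, if the wrist force passes 120 N, or if a joint passes its speed limit or range.

ROBOT

A 6-joint arm with a two-finger parallel gripper is mounted at the origin on a cart in front of the work surface, level with it; the furniture and walls round the work are solid. World frame = base frame: x ahead of the robot, y to its left, z up, the work surface at z = 0. Lengths are in m, angles in rad, forces in N, time in s.
With the tool pointing down it reaches from about 0.3 to 0.825 m from the base axis. Payload 5.4 kg.
Tool frame: the origin (TCP) lies on the centre line of the jaws, within the pads' length; the fingertips stand 25 mm ahead of it and the grasp point (between the pads) lies 6 mm ahead of it; z points along the fingers, y is the line along which they close (so a half turn about z gives the same grasp; the last joint's range is limited). The gripper opens to 92 mm and grips with 3 to 60 N. Pads are 20 mm wide; open, the fingers measure 128 mm over their backs; the gripper's body (75 mm by 189 mm) begins 69 mm behind the grasp point.
Start: joints at [-1.412, 0.158, 1.597, -0, 1.386, -0.21], TCP at [0.207, -0.536, 0.24] pointing down, gripper open.
Joint ranges: [-2.91, 2.91], [-0.94, 2.29], [0.18, 2.7], [-1.29, 4.43], [0.17, 2.64], [-3, 3]. Speed limits (rad/s): [2.57, 2.57, 3.14, 3.14, 3.14, 3.14].

INTERFACE

Orientations are given as a 3x3 rotation matrix whose columns are the frame's x, y, z axes.
In Python, from plant import arm gives the robot as it stands. The module is installed in compiled form; this text tells all that it offers. Calls block until the motion is done:
- arm.move_pose(position, orientation): joint-space move of the TCP to a pose.
- arm.servo_line(position, frame=None, feed=0.15): straight line of the TCP; frame=None keeps the orientation; feed is the mean speed in m/s.
- arm.movej(angles): joint-space move.
- arm.release() and arm.close_gripper(squeeze=None): open the fingers fully, or close them until they stop; squeeze is the grip in N (None keeps the last).
- arm.sleep(seconds).
- arm.inverse_kinematics(position, orientation): joint angles nearest the present ones, or None.
- arm.read_state(): the state.
- arm.read_camera(name): name is "scene" or "top" or "wrist"; returns the picture (420x560x3 uint8, red, green, blue); there is no depth.
- arm.camera_model(name): a dict with "fovy" (degrees; the focal length in pixels is half the picture's height over the tangent of half this angle, whatever the lens; pixels are square), "cx", "cy" (the principal point, pixels), "extrinsics" (4x4, takes a point from camera to world coordinates); the wrist camera has in their place "hand_eye" (4x4, takes a point from camera to tool coordinates, whose origin is the TCP and whose axes are the flange's). Camera axes: x right, y down, z forward; pixel columns grow to the right and rows downward; lengths in m; the calibration is good to about 2 mm. A picture is of the moment at which its call begins: read the wrist's pose just before it. camera_model takes no time and is no camera call.
A pose or a line that the arm cannot do raises arm.Unreachable and nothing moves.
- arm.hand_in(): hands the job in; it is judged then, once.
The state is a dict: "clock": time; "joints": joint angles; "qvel": joint speeds; "tau": joint torques, N m; "position": TCP position; "ee_rot": TCP orientation; "ft_force": force on the tool from outside, world axes, zero at the start; "ft_torque": the same for the moment, N m; "width": opening from 0.0 (shut) to 1.0 (fully open); "gripper_force": force on a finger pad.
Only numpy, scipy, OpenCV 4.12 (cv2) and the standard library are available. Lean on these libraries where they do the work, as an engineer would, in place of code of your own. Each camera call takes 0.05 s, during which the arm holds its last target. There are 200 camera calls.

## Working session

There is one attempt and no reset: what is moved stays moved. The work goes in short steps, each a Python script; the robot and the scene stay as the last script left them, time stands still between calls to the robot, and variables do not carry over. Pictures are saved under pics/ and viewed, at most 10 in all, crops included, and the job is handed in when it is done.

```bash
mkdir -p pics; python3 - <<'E'
from plant import arm
import cv2,numpy as np
for n in("top","scene"):
    cv2.imwrite(f"pics/{n}0.png",arm.read_camera(n)[:,:,::-1]); m=arm.camera_model(n); print(n,m["fovy"],m["cx"],m["cy"],np.round(m["extrinsics"],3).tolist())
print(arm.camera_model("wrist")); print(arm.read_state()["clock"])
E
```

```text
top 52.96244185574467 276.7359481090047 208.01474385760432 [[0.008, -0.989, 0.15, 0.325], [-1.0, -0.01, -0.011, -0.323], [0.012, -0.15, -0.989, 0.923], [0.0, 0.0, 0.0, 1.0]]
scene 42.84888200062808 279.0744993540325 212.31788560134913 [[0.63, -0.442, 0.638, -0.124], [-0.776, -0.375, 0.507, -0.805], [0.016, -0.815, -0.58, 0.598], [0.0, 0.0, 0.0, 1.0]]
{'fovy': 68.88993730707753, 'cx': 277.17501959007444, 'cy': 205.0726393451283, 'hand_eye': array([[ 8.65625678e-04, -9.58928013e-01, -2.83648228e-01,
         7.98978373e-02],
       [ 9.99999528e-01,  7.05027936e-04,  6.68272224e-04,
        -1.87139294e-04],
       [-4.40845031e-04, -2.83648673e-01,  9.58928171e-01,
        -1.44662708e-01],
       [ 0.00000000e+00,  0.00000000e+00,  0.00000000e+00,
         1.00000000e+00]])}
0.1
```

View pics/top0.png

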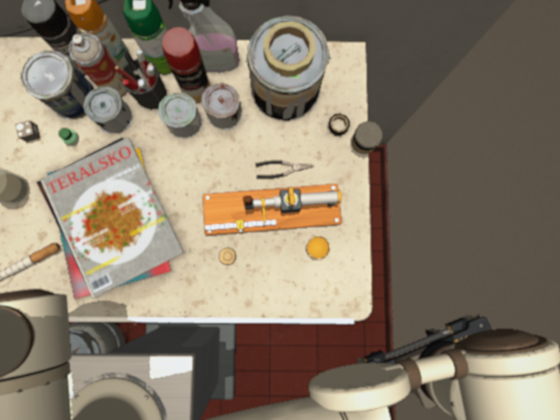

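View pics/scene0.png

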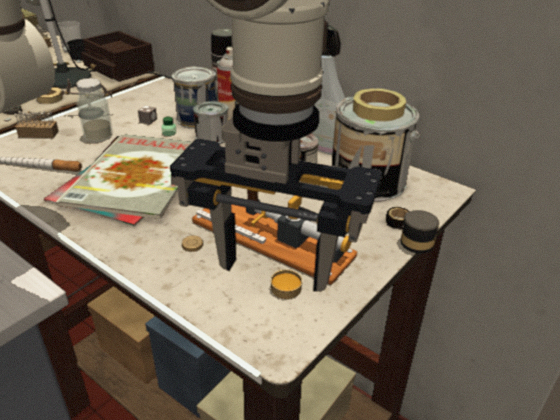

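The top view shows the knob wing at about (290,198), the dark grip at (249,203), the rider at (241,226), the tin at (317,247), the cap at (227,256) and the pliers at (284,168). The gauge's -x runs towards image left, roughly world +y. Next I'll get a coarse pose and look with the wrist camera.

```bash
cat > h.py <<'E'
from plant import arm
import numpy as np, cv2
def ray(name,uv,pose=None):
    m=arm.camera_model(name); f=210/np.tan(np.radians(m["fovy"])/2)
    if name=="wrist":
        T=np.eye(4);T[:3,:3]=pose[1];T[:3,3]=pose[0];E=T@m["hand_eye"]
    else:E=m["extrinsics"]
    d=E[:3,:3]@np.array([(uv[0]-m["cx"])/f,(uv[1]-m["cy"])/f,1.]);return E[:3,3],d
def onz(name,uv,z,pose=None):
    o,d=ray(name,uv,pose);return o+d*(z-o[2])/d[2]
def down(a):  # tool z down, tool y at world yaw a
    y=np.array([np.cos(a),np.sin(a),0]);z=np.array([0,0,-1.]);return np.c_[np.cross(y,z),y,z]
def snap(name):
    s=arm.read_state();p=(np.array(s["position"]),np.array(s["ee_rot"]))
    im=arm.read_camera("wrist");cv2.imwrite(f"pics/{name}.png",im[:,:,::-1]);np.savez(f"pics/{name}.npz",p=p[0],R=p[1]);return im,p
E
python3 - <<'E'
from h import *
k=onz("top",(290,198),.1);g=onz("top",(249,203),.108);r=onz("top",(241,226),.035)
print(k,g,r,np.linalg.norm((k-g)[:2]))
# plate from orange mask
im=cv2.imread("pics/top0.png");hsv=cv2.cvtColor(im,cv2.COLOR_BGR2HSV)
m=cv2.inRange(hsv,(5,150,90),(18,255,255));m[:170]=0;m[250:]=0;m[:,:190]=0;m[:,350:]=0
rc=cv2.minAreaRect(cv2.findNonZero(m));print(rc)
P=[onz("top",q,.014)for q in cv2.boxPoints(rc)];print(np.round(P,3))
e=P[1]-P[0];e2=P[2]-P[1];e=e if np.linalg.norm(e)>np.linalg.norm(e2) else e2
if e[1]>0:e=-e
a=np.arctan2(e[1],e[0]);print("own x yaw",a,np.linalg.norm(e))
x=np.array([np.cos(a),np.sin(a)])
c=np.mean(P,0)
for yw in(a,a+np.pi):
    R=down(yw)
    for h in(.2,.25):
        t=np.r_[c[:2],h]-R[:,0]*.02*1
        print(yw,R[:,0],h,arm.inverse_kinematics(t,R))
    for s in(0,.25,1.57):
        print("knob",s,arm.inverse_kinematics(np.r_[k[:2],.096],down(yw+s)))
E
```

```text
[ 0.47020052 -0.35848906  0.1       ] [ 0.45799599 -0.27789284  0.108     ] [ 0.42047268 -0.25782746  0.035     ] 0.08151503975434671
((272.744873046875, 219.6620635986328), (63.06745147705078, 136.7048797607422), 86.633544921875)
[[ 0.496 -0.171  0.014]
 [ 0.518 -0.47   0.014]
 [ 0.379 -0.476  0.014]
 [ 0.359 -0.184  0.014]]
own x yaw -1.4999930156388204 0.30026806247003635
-1.4999930156388204 [0.99749449 0.07074417 0.        ] 0.2 [-8.91265193e-01  7.72001238e-02  1.76569875e+00 -4.44089210e-16
  1.29869378e+00  6.08727823e-01]
-1.4999930156388204 [0.99749449 0.07074417 0.        ] 0.25 [-8.91265193e-01  3.57385276e-02  1.70808209e+00 -4.44089210e-16
  1.39777204e+00  6.08727823e-01]
knob 0 [-8.55600185e-01  3.48172753e-01  1.66977608e+00 -4.44089210e-16
  1.12364382e+00  6.44392830e-01]
knob 0.25 [-8.55600185e-01  3.48172753e-01  1.66977608e+00 -4.44089210e-16
  1.12364382e+00  3.94392830e-01]
knob 1.57 [-8.55600185e-01  3.48172753e-01  1.66977608e+00 -4.44089210e-16
  1.12364382e+00 -9.25607170e-01]
1.6415996379509727 [-0.99749449 -0.07074417 -0.        ] 0.2 [-8.30949084e-01  1.54974241e-01  1.68080378e+00 -4.44089210e-16
  1.30581463e+00 -2.47254872e+00]
1.6415996379509727 [-0.99749449 -0.07074417 -0.        ] 0.25 [-8.30949084e-01  1.15005310e-01  1.62424351e+00 -4.44089210e-16
  1.40234383e+00 -2.47254872e+00]
knob 0 [-8.55600185e-01  3.48172753e-01  1.66977608e+00 -4.44089210e-16
  1.12364382e+00 -2.49719982e+00]
knob 0.25 [-8.55600185e-01  3.48172753e-01  1.66977608e+00 -4.44089210e-16
  1.12364382e+00 -2.74719982e+00]
knob 1.57 [-8.55600185e-01  3.48172753e-01  1.66977608e+00 -4.44089210e-16
  1.12364382e+00  2.21598548e+00]
```

```bash
python3 - <<'E'
from h import *
a=-1.5;R=down(a);c=np.array([.438,-.322])
arm.move_pose(np.r_[c,.24]-R[:,0]*.05,R)
snap("w1");print(arm.read_state()["clock"])
E
```

```text
1.225
```

View pics/w1.png

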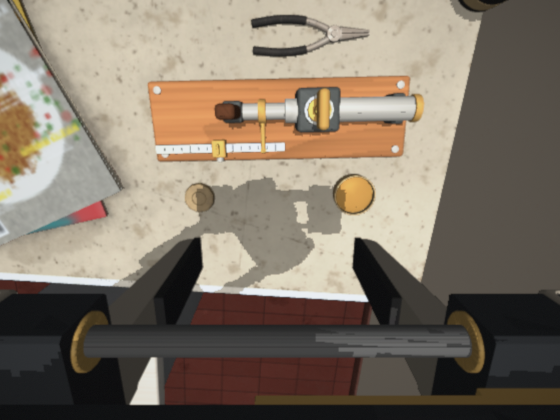

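The wrist view shows the whole gauge: wing at about (323,110), nearly across the rod, grip at (225,111), pointer tip at about (263,150) and rider at (219,148). I'll enlarge it.

```bash
python3 - <<'E'
from h import *
im=cv2.imread("pics/w1.png");d=np.load("pics/w1.npz");P=(d["p"],d["R"])
cv2.imwrite("pics/c1.png",cv2.resize(im[80:170,195:355],None,fx=5,fy=5,interpolation=cv2.INTER_CUBIC))
hsv=cv2.cvtColor(im,cv2.COLOR_BGR2HSV);m=cv2.inRange(hsv,(5,140,80),(14,255,255));m[:65]=0;m[172:]=0;m[:,:140]=0;m[:,415:]=0
q=np.array([np.r_[onz("wrist",u[0],.014,P)[:2]*1000] for u in cv2.findNonZero(m)],np.float32)
rc=cv2.minAreaRect(q);print(rc,cv2.boxPoints(rc))
E
```

```text
Traceback (most recent call last):
  File "h.py", line 10, in onz
    o,d=ray(name,uv,pose);return o+d*(z-o[2])/d[2]
        ~~~^^^^^^^^^^^^^^
  File "h.py", line 4, in ray
    m=arm.camera_model(name); f=210/np.tan(np.radians(m["fovy"])/2)
ValueError: time passes only in moves, steps and waits
```

View pics/c1.png

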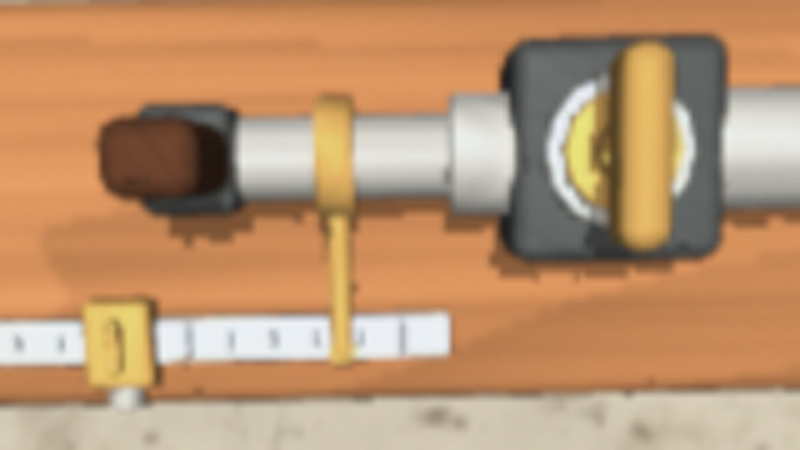

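The crop (5x, offset 195,80) puts the wing's ends at (324.6,88) and (322.6,130), the grip top at (225,111.4), the pointer tip at (263.2,151) and the rider's fin near (218,149).

```bash
sed -i 's/^def ray/CM={n:arm.camera_model(n) for n in("top","scene","wrist")}\ndef ray/; s/m=arm.camera_model(name);/m=CM[name];/' h.py; python3 - <<'E'
from h import *
im=cv2.imread("pics/w1.png");d=np.load("pics/w1.npz");P=(d["p"],d["R"])
hsv=cv2.cvtColor(im,cv2.COLOR_BGR2HSV);m=cv2.inRange(hsv,(5,140,80),(14,255,255));m[:65]=0;m[172:]=0;m[:,:140]=0;m[:,415:]=0
m=cv2.morphologyEx(m,cv2.MORPH_OPEN,np.ones((3,3)))
q=np.array([onz("wrist",u[0],.014,P)[:2]*1000 for u in cv2.findNonZero(m)],np.float32)
rc=cv2.minAreaRect(q);B=cv2.boxPoints(rc)/1000;print(rc,B)
e=max((B[1]-B[0],B[2]-B[1]),key=np.linalg.norm);e=e if e[1]<0 else -e
a=np.arctan2(e[1],e[0]);x=np.array([np.cos(a),np.sin(a)]);y=np.array([-x[1],x[0]])
O=B.mean(0)+.040*x+.010*y
print("yaw",a,"O",O)
for n,u,z in(("wing1",(324.6,88),.1),("wing2",(322.6,130),.1),("wing",(323.6,109),.102),("grip",(225,111.4),.108),("ptr",(263.2,151),.037),("fin",(218,149),.035)):
    w=onz("wrist",u,z,P);v=w[:2]-O;print(n,w.round(4),"own",round(v@x,4),round(v@y,4))
E
```

```text
((461.6610107421875, -322.8724365234375), (88.06610870361328, 293.7749938964844), 5.307269096374512) [[ 0.4042301  -0.18068758]
 [ 0.43140337 -0.47320312]
 [ 0.5190919  -0.4650573 ]
 [ 0.49191865 -0.17254175]]
yaw -1.478167 O [ 0.475318   -0.36177596]
wing1 [ 0.4925 -0.3603  0.1   ] own 0.0001 0.0173
wing2 [ 0.457  -0.3626  0.1   ] own -0.0009 -0.0183
wing [ 0.475  -0.3612  0.102 ] own -0.0006 -0.0002
grip [ 0.4668 -0.2755  0.108 ] own -0.0866 -0.0005
ptr [ 0.4271 -0.3079  0.037 ] own -0.0581 -0.0431
fin [ 0.4254 -0.2567  0.035 ] own -0.1092 -0.04
```

The measurements agree with the given geometry: grip at -87 mm, pointer at (-58,-43), fin at -109, which is about 51 mm of pull. The wing stands at about 0. Next I'll turn the knob.

```bash
cat >> h.py <<'E'
A=-1.478;O=np.array([.4750,-.3614]);X=np.array([np.cos(A),np.sin(A)]);Y=np.array([-X[1],X[0]])
def own(px,py,z):return np.r_[O+px*X+py*Y,z]
def st(*k):
    s=arm.read_state();print(round(s["clock"],2),np.round(s["position"],4),"F",np.round(s["ft_force"],1),"T",np.round(s["ft_torque"],2),"w",round(s["width"],3),"g",np.round(s["gripper_force"],1))
E
python3 - <<'E'
from h import *
arm.move_pose(own(0,0,.16),down(A));arm.servo_line(own(0,0,.096),feed=.08);st()
arm.close_gripper(15);st()
for t in np.linspace(0,1.57,7)[1:]:
    arm.move_pose(own(0,0,.096),down(A+t))
    st()
arm.release();st()
arm.servo_line(own(0,0,.17),feed=.12)
# view from outer side
arm.move_pose(own(-.08,0,.2),down(A+np.pi/2));snap("w2");st()
E
```

```text
2.73 [ 0.4754 -0.3618  0.0965] F [ 0.3 -0.1  0.3] T [0.03 0.   0.02] w 1.001 g 0.0
3.92 [ 0.475  -0.3618  0.096 ] F [ 0.7 -2.2 -1.2] T [-0.38 -0.05 -0.04] w 0.119 g 15.0
4.28 [ 0.475  -0.3619  0.096 ] F [ 0.6 -3.8 -2. ] T [-0.6  -0.07 -0.  ] w 0.122 g 15.0
4.64 [ 0.4751 -0.3619  0.096 ] F [ 0.7 -5.  -3.5] T [-0.84 -0.22 -0.04] w 0.12 g 15.0
5.0 [ 0.4752 -0.362   0.0961] F [ 1.2 -4.2 -3.4] T [-0.92 -0.26  0.03] w 0.119 g 15.0
5.36 [ 0.4752 -0.362   0.0961] F [ 1.5 -5.5 -3.2] T [-1.   -0.32 -0.03] w 0.121 g 15.0
5.72 [ 0.4753 -0.362   0.0961] F [ 1.8 -5.1 -2.9] T [-0.99 -0.41 -0.03] w 0.126 g 15.0
6.08 [ 0.4754 -0.362   0.0961] F [ 2.4 -4.5 -4.2] T [-1.   -0.51 -0.01] w 0.119 g 15.0
7.32 [ 0.475  -0.3614  0.096 ] F [-0.   0.1 -0. ] T [-0.06 -0.08 -0.01] w 0.999 g 0.0
8.57 [ 0.4673 -0.2816  0.1991] F [-0.  -0.9 -0.2] T [-0.03 -0.04  0.02] w 0.997 g 0.0
```

View pics/w2.png

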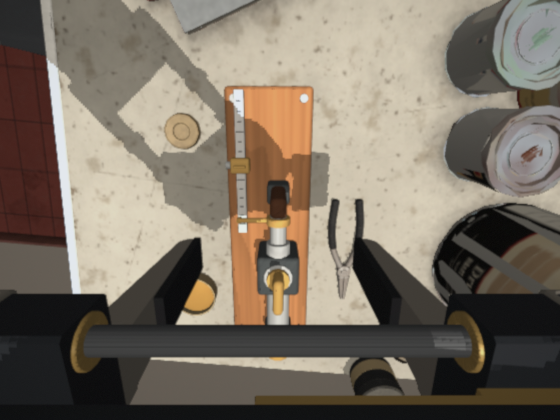

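The knob wing now lies in line with the rod at (279,292), and the rider is at (239,166). Next I'll grip the handle and pull most of the way.

```bash
python3 - <<'E'
from h import *
R=down(A+np.pi/2)
arm.move_pose(own(-.0872,-.0003,.16),R);arm.servo_line(own(-.0872,-.0003,.098),feed=.08);st()
arm.close_gripper(35);st()
arm.servo_line(own(-.0872-.044,-.0003,.098),feed=.04);arm.sleep(.3);st()
im,_=snap("w3");cv2.imwrite("pics/c3.png",cv2.resize(im[180:330,150:330,::-1],None,fx=4,fy=4,interpolation=cv2.INTER_CUBIC))
E
```

```text
9.78 [ 0.467  -0.2749  0.0985] F [-0.9  0.7  0.5] T [-0.06 -0.09 -0.  ] w 0.998 g 0.0
10.93 [ 0.4673 -0.2746  0.098 ] F [ 5.4  0.4 -3.5] T [ 0.09 -0.78 -0.01] w 0.154 g 35.0
12.48 [ 0.4634 -0.2322  0.098 ] F [ 6.6 -6.1 -8. ] T [-0.66 -0.9   0.02] w 0.156 g 35.0
```

View pics/c3.png

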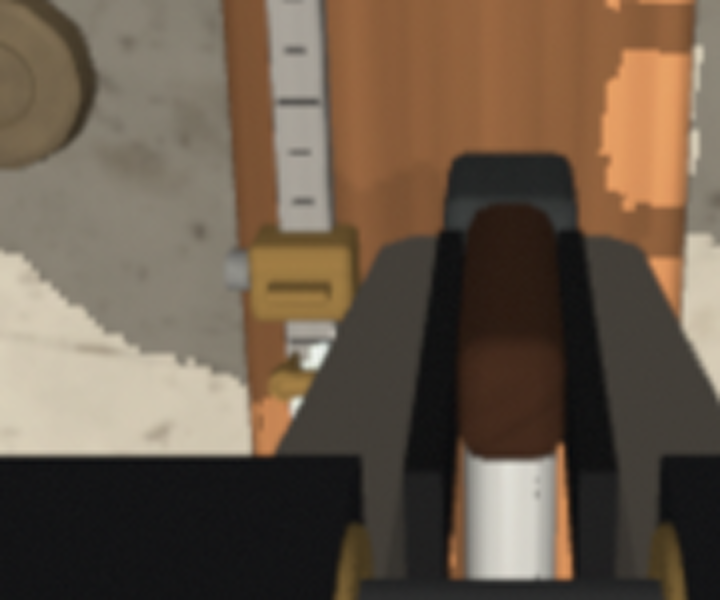

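The rod follows. The pointer tip is at about (224,274.5), just short of the rider, with the fin near (224.7,252). I'll zoom in to identify the fin's top.

```bash
python3 - <<'E'
from h import *
a=cv2.imread("pics/w3.png")[230:285,205:245];b=cv2.imread("pics/w1.png")[135:160,205:235]
a=cv2.resize(a,None,fx=10,fy=10,interpolation=cv2.INTER_NEAREST);b=cv2.resize(b,(390,325),interpolation=cv2.INTER_NEAREST)
c=np.zeros((550,790,3),np.uint8);c[:,:400]=a;c[:325,400:790]=b
c=cv2.convertScaleAbs(c,alpha=1.3);cv2.imwrite("pics/z3.png",c)
E
```

```text
(no output)
```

View pics/z3.png

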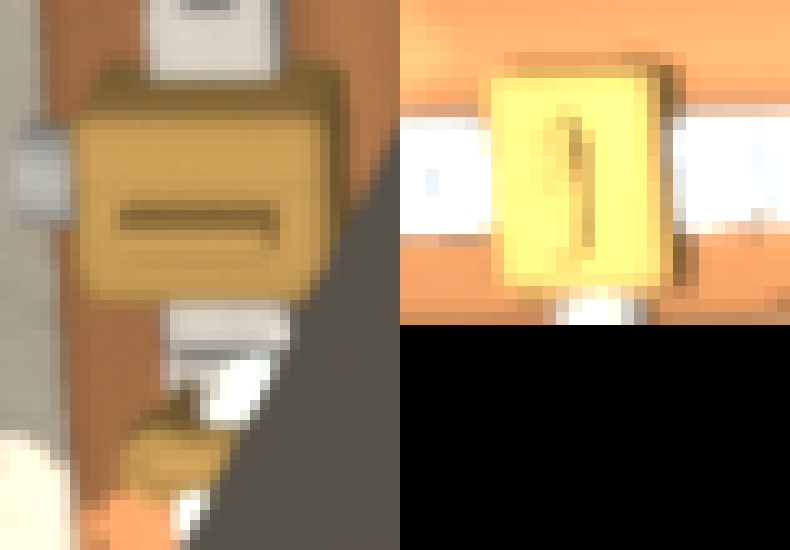

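In w3 the fin's dark -x face ends at row 253 and its top is centred near (225,254.6). In w1 the fin's top is near (217.0,149.2). I'll zoom the wrist picture w2 as another view, and compute.

```bash
python3 - <<'E'
from h import *
a=cv2.imread("pics/w2.png")[150:235,220:300]
a=cv2.resize(a,None,fx=7,fy=7,interpolation=cv2.INTER_NEAREST)
b=cv2.imread("pics/w1.png")[120:160,250:276];b=cv2.resize(b,None,fx=9,fy=9,interpolation=cv2.INTER_NEAREST)
c=np.zeros((595,800,3),np.uint8);c[:,:560]=a;c[:360,564:798]=b
cv2.imwrite("pics/z2.png",cv2.convertScaleAbs(c,alpha=1.2))
for n,k,u,z in(("fin1","w1",(217,149.2),.035),("ptr1","w1",(263.2,151),.037),("fin3","w3",(225,254.6),.035),("ptr3","w3",(223,276),.037),("ptr3","w3",(223,276),.041)):
    d=np.load(f"pics/{k}.npz");w=onz("wrist",u,z,(d["p"],d["R"]));v=w[:2]-O;print(n,z,round(v@X,4),round(v@Y,4))
for p in([.4673,-.2746],[.4634,-.2322]):print("tcp own",(np.array(p)-O)@X)
E
```

```text
fin1 0.035 -0.1103 -0.0396
ptr1 0.037 -0.0581 -0.0425
fin3 0.035 -0.11 -0.0386
ptr3 0.037 -0.0933 -0.0406
ptr3 0.041 -0.0956 -0.0398
tcp own -0.08714005050431102
tcp own -0.1297190114069921
```

View pics/z2.png

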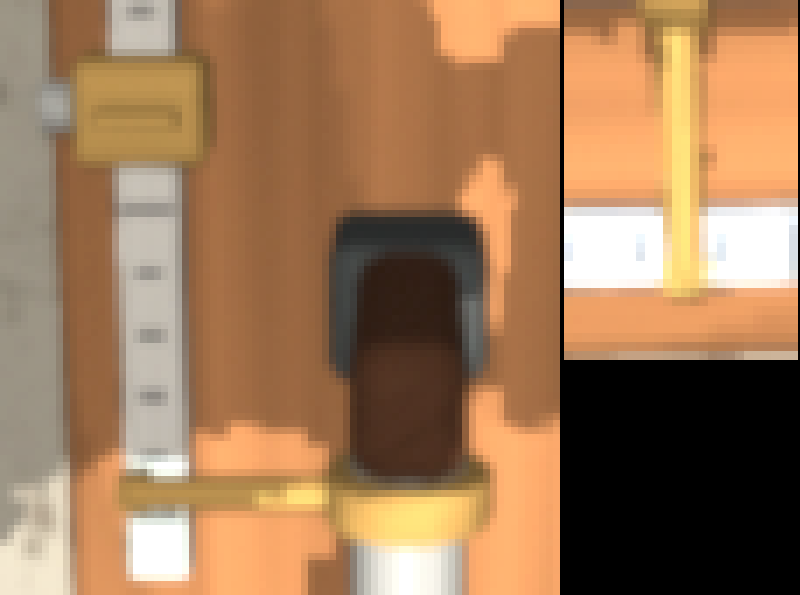

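```bash
python3 - <<'E'
from h import *
for n,k,u,z in(("fin2","w2",(239.5,167.2),.035),("ptr2","w2",(240.5,221),.037),("grip2","w2",(278.2,208.8),.108),("grip3front","w3",(278,263.7),.108),("grip3","w3",(278,278.7),.108),("grip3back","w3",(278,293.8),.108)):
    d=np.load(f"pics/{k}.npz");w=onz("wrist",u,z,(d["p"],d["R"]));v=w[:2]-O;print(n,z,round(v@X,4),round(v@Y,4))
st()
im,_=snap("w4");d=cv2.absdiff(im,cv2.imread("pics/w3.png")[:,:,::-1]);print(d[200:300,200:300].max())
E
```

```text
fin2 0.035 -0.1097 -0.0388
ptr2 0.037 -0.0525 -0.0394
grip2 0.108 -0.0881 0.0003
grip3front 0.108 -0.1406 0.0003
grip3 0.108 -0.1323 0.0003
grip3back 0.108 -0.1238 0.0004
12.53 [ 0.4634 -0.2322  0.098 ] F [ 7.4 -5.3 -7.7] T [-0.69 -0.86 -0.04] w 0.147 g 35.0
5
```

The bar seen is the pointer's upper edge, higher than its tip, which explains the parallax. The three views agree on the fin at own x = -0.110. The required pull is about 52 mm, so the TCP should read -0.1393. I'll pull there, correcting for deflection, and look.

```bash
python3 - <<'E'
from h import *
c=-.1393-.0015
for i in range(3):
    arm.servo_line(own(c,-.0003,.098),feed=.03);arm.sleep(.4)
    p=(np.array(arm.read_state()["position"])[:2]-O)@X;print(round(p,4));
    if abs(p+.1393)<.0002:break
    c+=-.1393-p
st()
im,_=snap("w5");t=arm.read_camera("top");cv2.imwrite("pics/top5.png",t[:,:,::-1])
a=cv2.resize(im[225:285,200:240,::-1],None,fx=9,fy=9,interpolation=cv2.INTER_NEAREST)
b=cv2.resize(t[190:240,225:275,::-1],None,fx=8,fy=8,interpolation=cv2.INTER_CUBIC)
o=np.zeros((540,780,3),np.uint8);o[:,:360]=a;o[:400,370:770]=b
cv2.imwrite("pics/z5.png",cv2.convertScaleAbs(o,alpha=1.3))
E
```

```text
-0.1392
13.45 [ 0.4625 -0.2228  0.098 ] F [ 7.3 -5.6 -7.5] T [-0.66 -0.87 -0.  ] w 0.148 g 35.0
```

View pics/z5.png

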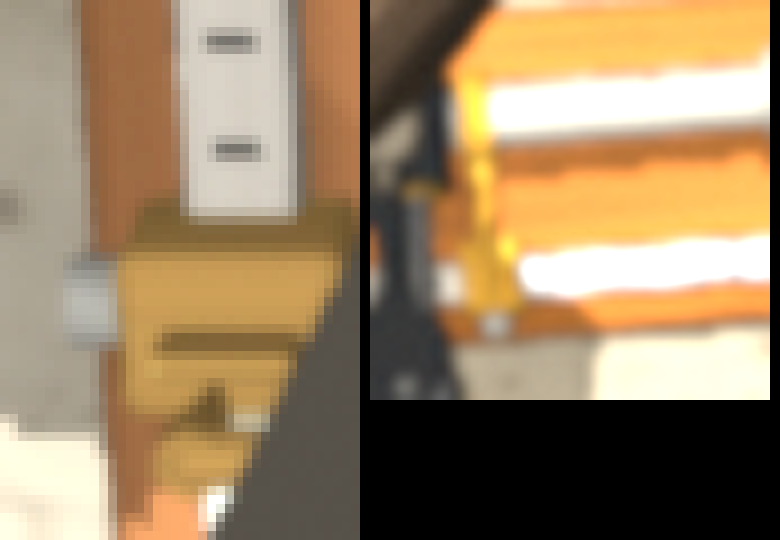

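The pointer ends in a small downward point. Its apex is at about (223.6,268.1) in w5, and the fin's top centre is at about (225,265.5). Computing both.

```bash
python3 - <<'E'
from h import *
for n,k,u,z in(("fin5","w5",(225,265.5),.035),("finEdge-","w5",(225,264),.035),("apex5","w5",(223.6,268.1),.037),("apex3","w3",(223.3,268.7),.037)):
    d=np.load(f"pics/{k}.npz");w=onz("wrist",u,z,(d["p"],d["R"]));v=w[:2]-O;print(n,z,round(v@X,4),round(v@Y,4))
for k,a in(("w3",(255,285)),("w5",(255,285))):
    im=cv2.imread(f"pics/{k}.png");print(k)
    for r in range(258,284):print(r,[int(v) for v in im[r,218:232].mean(1)])
E
```

```text
fin5 0.035 -0.1105 -0.039
finEdge- 0.035 -0.1117 -0.0389
apex5 0.037 -0.1094 -0.0398
apex3 0.037 -0.0994 -0.0401
w3
258 [109, 109, 109, 110, 110, 110, 110, 110, 109, 110, 110, 110, 110, 110]
259 [102, 102, 102, 105, 111, 112, 112, 112, 111, 111, 111, 111, 111, 111]
260 [91, 91, 93, 109, 130, 133, 135, 134, 134, 134, 132, 133, 133, 133]
261 [87, 88, 90, 116, 150, 155, 157, 158, 157, 156, 155, 156, 157, 157]
262 [86, 87, 88, 113, 151, 157, 159, 161, 160, 159, 158, 159, 160, 161]
263 [87, 87, 86, 111, 149, 154, 156, 158, 157, 156, 155, 155, 157, 159]
264 [87, 87, 85, 102, 131, 128, 128, 129, 128, 128, 127, 130, 134, 136]
265 [86, 87, 88, 104, 121, 104, 102, 103, 103, 106, 112, 126, 146, 140]
266 [87, 87, 91, 117, 144, 136, 137, 139, 141, 159, 187, 199, 211, 187]
267 [87, 88, 92, 120, 146, 134, 138, 155, 162, 193, 229, 232, 228, 190]
268 [87, 87, 91, 110, 123, 94, 106, 144, 163, 197, 232, 233, 219, 151]
269 [86, 87, 89, 94, 88, 67, 86, 132, 166, 199, 231, 229, 193, 106]
270 [87, 85, 81, 77, 64, 61, 86, 147, 196, 216, 230, 217, 150, 77]
271 [84, 77, 69, 66, 63, 62, 81, 144, 199, 205, 206,
[... 1911 characters left out ...]
70, 63, 62]
274 [104, 110, 111, 110, 110, 106, 102, 104, 104, 95, 76, 62, 61, 62]
275 [110, 110, 113, 116, 115, 116, 115, 115, 111, 96, 70, 62, 62, 62]
276 [107, 109, 115, 119, 119, 119, 119, 119, 110, 86, 64, 61, 62, 61]
277 [108, 108, 112, 114, 114, 114, 113, 111, 97, 71, 63, 61, 62, 61]
278 [109, 109, 108, 107, 108, 114, 119, 112, 83, 64, 62, 61, 62, 62]
279 [119, 119, 114, 111, 128, 158, 171, 138, 76, 62, 62, 62, 62, 62]
280 [134, 132, 128, 127, 158, 208, 206, 140, 73, 62, 62, 62, 62, 61]
281 [136, 137, 137, 135, 169, 214, 178, 96, 63, 61, 62, 62, 61, 61]
282 [137, 138, 139, 139, 169, 192, 123, 69, 61, 62, 62, 62, 62, 62]
283 [137, 138, 139, 142, 161, 159, 85, 62, 62, 62, 62, 62, 61, 61]
```

The subpixel rows give the fin's centre at 265.5 and the apex at 266.9. That puts them at own x = -0.1105 and -0.1104, so they coincide. Handing in.

```bash
python3 - <<'E'
from h import *
st();print(arm.hand_in())
E
```

```text
13.55 [ 0.4625 -0.2228  0.098 ] F [ 6.1 -6.4 -7.4] T [-0.69 -0.87 -0.  ] w 0.15 g 35.0
the job is handed in; nothing more can be done
None
```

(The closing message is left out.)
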